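Set the power switches for baking waffles

ROBOT

A 6-joint arm with a two-finger parallel gripper is mounted at the origin on the work surface. World frame = base frame: x ahead of the robot, y to its left, z up, the work surface at z = 0. Lengths are in mm, angles in rad, forces in N, time in s.
With the tool pointing down it reaches from about 350 to 725 mm from the base axis. Payload 6 kg.
Tool frame: the origin (TCP) lies at the centre of the arm's flange, where the gripper is bolted on; the fingertips stand r.tcp_to_tips ahead of it and the grasp point (between the pads) lies 155 mm ahead of it (r.tcp_to_tips is the distance from the TCP to the fingertips, in mm); z points along the fingers, y is the line along which they close (so a half turn about z gives the same grasp; the last joint's range is limited). The gripper opens to 85 mm and grips with 20 to 120 N. Pads are 22 mm wide; open, the fingers measure 114 mm over their backs; the gripper's body (76 mm by 85 mm) begins 54 mm behind the grasp point. The pads swing forward as they close: fully open they stand 13 mm farther back than shut.
Start: joints at [1.53, 0.04, 0.085, 0, -1.615, -0.334], TCP at [219.625, 558.354, 404.661] pointing down, gripper open.
Joint ranges: [-2.56, 2.56], [-1.29, 2.01], [-1.08, 1.49], [-3.29, 1.98], [-2.81, -0.18], [-2.99, 2.99]. Speed limits (rad/s): [2.57, 2.57, 3.01, 3.14, 3.14, 3.14].

INTERFACE

Orientations are given as a unit quaternion [w, x, y, z].
In Python, from rig import readout, grab_frame, camera_params, order, models, r gives the robot as it stands.
- The arm moves only by the shell command python3 -m crank 'ROWS' [FORCE]. ROWS is JSON, a list of rows, each an object of numbers: "x", "y", "z": the shift along the world's x, y, z each as a share of 30 cm, from -1 to 1; "rx", "ry", "rz": the turn, a rotation vector about the world's x, y, z each as a share of 180 degrees, from -1 to 1; "hand": the opening, from 0 (shut) to 1 (fully open). A call has 1 to 8 rows; each row shifts and turns the commanded pose from where the row before left it; what a row does not reach is not made up. A row lasts 1/8 s, in which the tool goes at most 62.5 mm and 10.7 degrees, less where a joint would pass 70% of its speed; a pose out of reach is approached as far as the arm can. A call with a number of a shift or a turn outside -1 to 1 is refused whole. A call with a gripper value outside its range is refused whole. The fingers move at their own pace and stop on an object; FORCE is the grip in N (left out, the last holds). Time passes only in rows, so rows that do not move let the fingers close. It gives the time, the measured TCP pose, the force, the opening and the grip force at its end, in the units of the state.
- readout.get_obs(): the state, without advancing time (a new reading comes with each control period).
- grab_frame(name): name is "side" or "top" or "wrist"; returns (picture, depth): 420x560x3 uint8, red, green, blue; 420x560 float32, mm along the optical axis (not along the pixel's ray), 0 where there is no reading.
- camera_params(name): a dict with "camera_matrix" (3x3 intrinsics, pixels), "R" (3x3) and "t" (3): a world point X has camera coordinates R X + t; the wrist camera has in their place "hand_eye" (4x4, takes a point from camera to tool coordinates, whose origin is the TCP and whose axes are the flange's). Camera axes: x right, y down, z forward; pixel columns grow to the right and rows downward; lengths in mm; the calibration is good to about 2 mm. The wrist camera is an equidistant fisheye: a pixel r from the principal point sees the ray r / f radians off the axis. A picture is of the moment at which its call begins: read the wrist's pose just before it. camera_params takes no time and is no camera call.
- order.hand_in(): hands the job in; it is judged then, once.
Trained networks look in the newest picture that a camera, given by its name, has taken for a name from the list of things; names that differ only in an ending like _2 or _b are one class to them, and where a whole thing is asked for, a point or a joint stands for the part that bears it (a point fixed in the world has none). Each returns a list of dicts, best first, with "p" (0 to 1); they miss things now and then, are a little off and sometimes report something else, mostly with a low value. They report only what shows in the picture. A call takes as long as a camera call. They do not tell look-alikes from the thing itself.
- models.masks_of(name, camera): "pixels" (420x560 bool, what is visible of it) and "extent" ([left, top, width, height] in pixels, round what is visible of it).
The state is a dict: "clock": time; "q": joint angles; "joint_velocities": joint speeds; "tau": joint torques, N m; "ee_pos": TCP position; "tcp_rot": TCP orientation; "ft_force": force on the tool from outside, world axes, zero at the start; "torque": the same for the moment, N m; "opening": finger opening in mm; "gripper_force": force on a finger pad.
Only numpy, scipy, OpenCV 4.12 (cv2) and the standard library are available. Lean on these libraries where they do the work, as an engineer would, in place of code of your own. Each camera call takes 0.05 s, during which the arm holds its last target. There are 200 camera calls.

TASK

Set the three-switch power box, the steel box with a small round dome at one end, for baking waffles: counting from the dome, the first switch must be off, and the second and third on. On is leaning fully over towards the side of the box with the black cable glands, off is leaning fully away from it.

Things in the scene. Friction and masses are not known exactly. Their poses are not given: they have to be found in the camera images.
- bank: The power box, fixed: steel, 90 (x) by 190 (y) by 50 mm high, origin at the centre of its underside, z up. On its flat top three black toggles in a row along y, 50 mm apart; at the +y end a glass dome 18 mm wide, 14 mm high, at y +78 mm. Three black cable glands stick 22 mm out of the +x long side. A similar box nearby, with two toggles, a round knob and no dome, is not part of the job.
- sw1 (a joint): Black bat toggle of the box, the first, next to the dome. Pivot at bank x 0, y +40, z +52 mm; 42 mm from pivot to centre of its 12 mm ball end; stem 9 mm thick. It swings about the box's y axis: 0 = off, leaning 0.5 rad to the box's -x; 0.5 = upright; 1.0 = on, leaning 0.5 rad to +x (cable glands). Hard stops at 0 and 1; light friction (1.5 N at the ball); stays where it is left.
- sw2 (a joint): Black bat toggle of the box, the second, in the middle. Pivot at bank x 0, y -10, z +52 mm; 42 mm from pivot to centre of its 12 mm ball end; stem 9 mm thick. It swings about the box's y axis: 0 = off, leaning 0.5 rad to the box's -x; 0.5 = upright; 1.0 = on, leaning 0.5 rad to +x (cable glands). Hard stops at 0 and 1; light friction (1.5 N at the ball); stays where it is left.
- sw3 (a joint): Black bat toggle of the box, the third, farthest from the dome. Pivot at bank x 0, y -60, z +52 mm; 42 mm from pivot to centre of its 12 mm ball end; stem 9 mm thick. It swings about the box's y axis: 0 = off, leaning 0.5 rad to the box's -x; 0.5 = upright; 1.0 = on, leaning 0.5 rad to +x (cable glands). Hard stops at 0 and 1; light friction (1.5 N at the ball); stays where it is left.
Not all that is in view belongs to the job. Leave any purple look-alike of the bank alone.

How it is judged (in metres and radians):
At the end, for the whole second after the job is handed in: The first switch (next to the dome) is off, within 0.25 rad of its off stop, and the second and third are on, within 0.25 rad of their on stops (value of joint sw1 below 0.25 rad and value of joint each of sw2, sw3 above 0.75 rad); the robot touches nothing.
It also fails if it takes over 32 s, if anything falls off the work surface, if the arm or the gripper's body presses on something with over 40 N, if the wrist force passes 120 N, or if a joint passes its speed limit or range.

## Working session

There is one attempt and no reset: what is moved stays moved. The work goes in short steps, Python scripts to look and compute and a shell command to move; the robot and the scene stay as the last step left them, time stands still between calls to the robot, and variables do not carry over. Pictures are saved under pics/ and viewed, at most 10 in all, crops included, and the job is handed in when it is done.

```bash
mkdir -p pics
python3 - <<'E'
from rig import readout, grab_frame, camera_params, r
import cv2,numpy as np
o=readout.get_obs();print(o['clock'],o['ee_pos'],o['tcp_rot'],r.tcp_to_tips)
for n in('top','side'):
    p,d=grab_frame(n);cv2.imwrite(f'pics/{n}0.png',p[:,:,::-1]);np.save(f'pics/{n}0.npy',d)
    print(n,{k:np.round(v,2).tolist() for k,v in camera_params(n).items()})
E
```

```text
0.0 [219.54188429 558.35817348 403.67898124] [ 8.87142635e-04  9.82490615e-01 -1.86309939e-01 -1.04929931e-04] 173.4
top {'camera_matrix': [[391.34, 0.0, 279.46], [0.0, 391.34, 217.55], [0.0, 0.0, 1.0]], 'R': [[0.01, -1.0, -0.0], [-0.99, -0.01, -0.11], [0.11, 0.01, -0.99]], 't': [-64.72, 479.88, 833.81]}
side {'camera_matrix': [[403.02, 0.0, 278.42], [0.0, 403.02, 211.15], [0.0, 0.0, 1.0]], 'R': [[-0.97, -0.25, 0.02], [-0.18, 0.65, -0.74], [0.18, -0.72, -0.68]], 't': [421.39, 187.89, 741.48]}
```

View pics/top0.png

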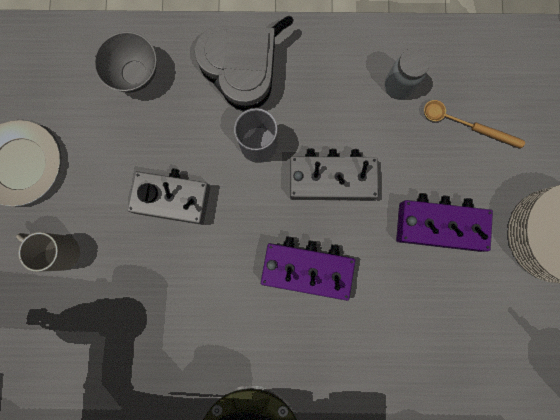

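View pics/side0.png

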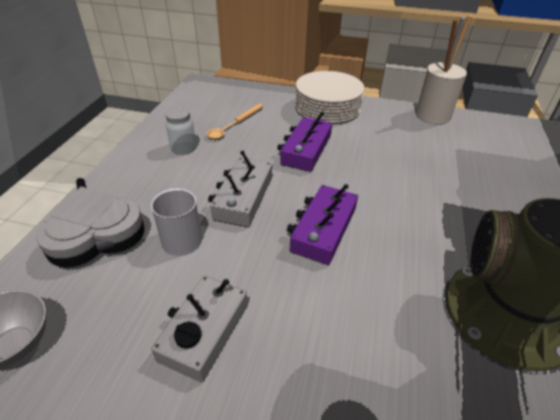

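The target box is in the top view at about (335,176), with its dome at (298,176) and glands on the far side. Toggles are near (317,172), (340,180) and (365,170). I'll zoom in and measure next.

```bash
cat > h.py <<'E'
import numpy as np,cv2
from rig import camera_params
def world(cam,d,u,v):
    c=camera_params(cam);K=np.array(c['camera_matrix']);R=np.array(c['R']);t=np.array(c['t'])
    u=np.asarray(u,float);v=np.asarray(v,float)
    P=np.stack([(u-K[0,2])/K[0,0]*d,(v-K[1,2])/K[1,1]*d,d],-1)
    return (P-t)@R
def proj(cam,X):
    c=camera_params(cam);p=np.array(X)@np.array(c['R']).T+np.array(c['t'])
    q=p@np.array(c['camera_matrix']).T
    return q[...,:2]/q[...,2:]
E
python3 - <<'E'
from h import *
from rig import models
a=cv2.imread('pics/top0.png');b=cv2.imread('pics/side0.png')
A=cv2.resize(a[130:220,275:395],None,fx=6,fy=6,interpolation=2)[:,:]
cv2.imwrite('pics/tc.png',A)
B=cv2.resize(b[140:240,195:295],None,fx=6,fy=6,interpolation=2);cv2.imwrite('pics/sc.png',B)
for cam,box in(('top',(270,120,400,230)),('side',(195,130,290,240))):
    d=np.load(f'pics/{cam}0.npy');v,u=np.mgrid[box[1]:box[3],box[0]:box[2]]
    dd=d[v,u];W=world(cam,dd,u,v);z=W[...,2];ok=dd>0
    m=ok&(z>44)&(z<54);
    n,lab,st,ce=cv2.connectedComponentsWithStats(m.astype(np.uint8))
    i=1+np.argmax(st[1:,4]);m=lab==i
    pts=W[m][:,:2].astype(np.float32);print(cam,'top z',np.median(z[m]),cv2.minAreaRect(pts),cv2.boxPoints(cv2.minAreaRect(pts)).round().tolist())
    near=cv2.pointPolygonTest
    hull=cv2.convexHull(pts)
    hi=ok&(z>58)&(z<120)
    n,lab,st,ce=cv2.connectedComponentsWithStats(hi.astype(np.uint8))
    for k in range(1,n):
        q=W[lab==k]
        if cv2.pointPolygonTest(hull,tuple(map(float,q[:,:2].mean(0))),True)>-30:
            s=q[q[:,2]>q[:,2].max()-8]
            print(' comp',len(q),'mean',q.mean(0).round(),'top',s.mean(0).round(),'zmax',q[:,2].max().round(),'min',q.min(0).round(),'max',q.max(0).round())
E
```

```text
top top z 48.86226196167537 ((569.218994140625, -175.6855010986328), (189.53387451171875, 90.3615951538086), 89.64149475097656) [[523.0, -270.0], [614.0, -271.0], [615.0, -81.0], [525.0, -81.0]]
 comp 65 mean [ 579. -135.   81.] top [ 586. -135.   94.] zmax 99.0 min [ 567. -142.   60.] max [ 591. -131.   99.]
 comp 72 mean [ 582. -235.   80.] top [ 589. -235.   92.] zmax 95.0 min [ 570. -241.   58.] max [ 595. -230.   95.]
 comp 39 mean [569. -98.  61.] top [569. -98.  61.] zmax 64.0 min [ 562. -106.   58.] max [576. -91.  64.]
 comp 46 mean [ 555. -185.   83.] top [ 550. -185.   92.] zmax 95.0 min [ 544. -191.   59.] max [ 570. -180.   95.]
side top z 49.88937841305775 ((567.48095703125, -175.54226684570312), (194.00900268554688, 89.96478271484375), 89.75536346435547) [[522.0, -272.0], [612.0, -273.0], [613.0, -79.0], [523.0, -78.0]]
 comp 127 mean [ 568. -209.   79.] top [ 566. -206.   92.] zmax 96.0 min [ 544. -238.   59.] max [ 593. -179.   96.]
 comp 75 mean [ 578. -133.   79.] top [ 584. -133.   94.] zmax 98.0 min [ 567. -139.   58.] max [ 588. -129.   98.]
 comp 34 mean [567. -95.  62.] top [567. -95.  62.] zmax 65.0 min [ 560. -103.   58.] max [575. -89.  65.]
```

View pics/tc.png

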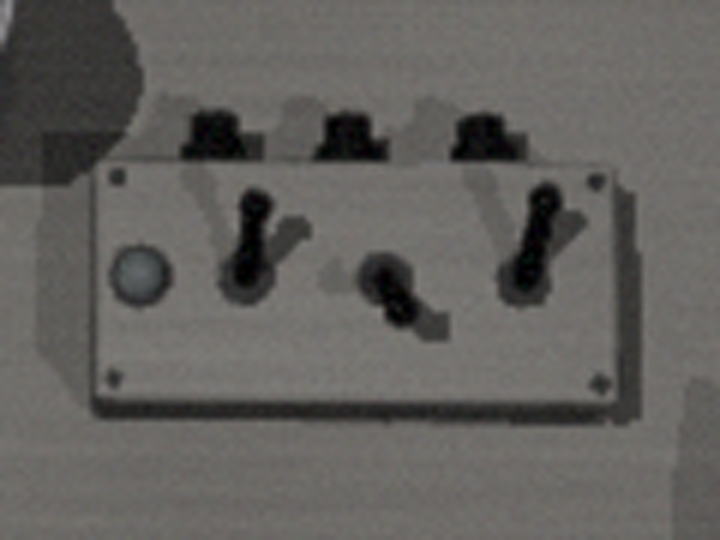

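View pics/sc.png

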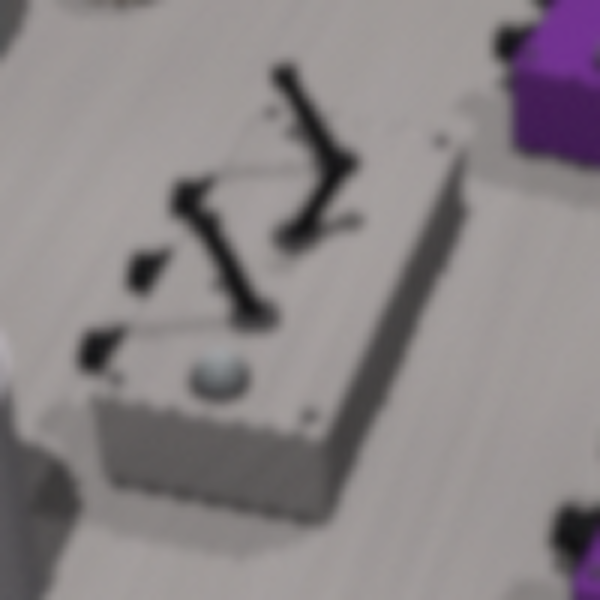

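The two views agree on the box. Its top is at z≈50 (should be 50), the size is 190×90, the centre is about (568.3, -175.6), it is axis-aligned, and the glands face world +x. sw1 is on (ball x≈587), sw2 is off (x≈549) and sw3 is on (x≈589). So sw1 has to be pushed to -x and sw2 to +x, with the fingers shut and aligned to the axes.

```bash
python3 -m crank '[{"x":0.067,"y":-0.165,"rz":0.04,"hand":0},{"x":0.067,"y":-0.165,"rz":0.04,"hand":0},{"x":0.067,"y":-0.165,"rz":0.04,"hand":0},{"x":0.067,"y":-0.165,"hand":0},{"x":0.067,"y":-0.165,"hand":0},{"x":0.067,"y":-0.165,"hand":0},{"x":0.067,"y":-0.165,"hand":0},{"x":0.067,"y":-0.165,"hand":0}]' 40 && python3 -m crank '[{"x":0.067,"y":-0.165,"hand":0},{"x":0.067,"y":-0.165,"hand":0},{"x":0.067,"y":-0.165,"hand":0},{"x":0.067,"y":-0.165,"hand":0},{"x":0.067,"y":-0.165,"hand":0},{"x":0.067,"y":-0.165,"hand":0},{"x":0.067,"y":-0.165,"hand":0},{"hand":0}]'
```

```text
validation failed for argument at $[0]...
```

```bash
python3 -m crank '[{"x":0.067,"y":-0.165,"z":0,"rx":0,"ry":0,"rz":0.04,"hand":0}]' 40; python3 -m crank --help | head -30
```

```text
clock: 0.22
ee_pos: [239.0, 510.0, 401.9]
tcp_rot: [0.002, 0.993, -0.122, -0.0]
ft_force: [1.1, -1.1, 0.6]
opening: 69.7
gripper_force: 0.0invalid input: not JSON, or not a number
```

All fields are required in every row.

```bash
python3 -m crank '[{"x":0.067,"y":-0.165,"z":0,"rx":0,"ry":0,"rz":0.04,"hand":0},{"x":0.067,"y":-0.165,"z":0,"rx":0,"ry":0,"rz":0.04,"hand":0},{"x":0.067,"y":-0.165,"z":0,"rx":0,"ry":0,"rz":0,"hand":0},{"x":0.067,"y":-0.165,"z":0,"rx":0,"ry":0,"rz":0,"hand":0},{"x":0.067,"y":-0.165,"z":0,"rx":0,"ry":0,"rz":0,"hand":0},{"x":0.067,"y":-0.165,"z":0,"rx":0,"ry":0,"rz":0,"hand":0},{"x":0.067,"y":-0.165,"z":0,"rx":0,"ry":0,"rz":0,"hand":0},{"x":0.067,"y":-0.165,"z":0,"rx":0,"ry":0,"rz":0,"hand":0}]' && python3 -m crank '[{"x":0.067,"y":-0.165,"z":0,"rx":0,"ry":0,"rz":0,"hand":0},{"x":0.067,"y":-0.165,"z":0,"rx":0,"ry":0,"rz":0,"hand":0},{"x":0.067,"y":-0.165,"z":0,"rx":0,"ry":0,"rz":0,"hand":0},{"x":0.067,"y":-0.165,"z":0,"rx":0,"ry":0,"rz":0,"hand":0},{"x":0.067,"y":-0.165,"z":0,"rx":0,"ry":0,"rz":0,"hand":0},{"x":0.067,"y":-0.165,"z":0,"rx":0,"ry":0,"rz":0,"hand":0},{"x":0,"y":0,"z":0,"rx":0,"ry":0,"rz":0,"hand":0},{"x":0,"y":0,"z":0,"rx":0,"ry":0,"rz":0,"hand":0}]'
```

```text
clock: 1.23
ee_pos: [400.6, 111.1, 404.6]
tcp_rot: [-0.0, 1.0, 0.001, 0.0]
ft_force: [1.1, 0.7, -0.2]
opening: -0.1
gripper_force: 0.0
clock: 2.22
ee_pos: [521.1, -184.2, 404.1]
tcp_rot: [-0.0, 1.0, 0.001, -0.001]
ft_force: [-0.1, 0.0, 0.3]
opening: -0.1
gripper_force: 0.0
```

```bash
python3 -m crank '[{"x":-0.02,"y":-0.005,"z":-0.167,"rx":0,"ry":0,"rz":0,"hand":0},{"x":0,"y":0,"z":-0.167,"rx":0,"ry":0,"rz":0,"hand":0},{"x":0,"y":0,"z":-0.167,"rx":0,"ry":0,"rz":0,"hand":0},{"x":0,"y":0,"z":0,"rx":0,"ry":0,"rz":0,"hand":0}]' && python3 -m crank '[{"x":0.04,"y":0,"z":0,"rx":0,"ry":0,"rz":0,"hand":0},{"x":0.04,"y":0,"z":0,"rx":0,"ry":0,"rz":0,"hand":0},{"x":0.03,"y":0,"z":0,"rx":0,"ry":0,"rz":0,"hand":0},{"x":0.03,"y":0,"z":0,"rx":0,"ry":0,"rz":0,"hand":0},{"x":0.03,"y":0,"z":0,"rx":0,"ry":0,"rz":0,"hand":0},{"x":0,"y":0,"z":0,"rx":0,"ry":0,"rz":0,"hand":0}]'
```

```text
clock: 2.72
ee_pos: [513.7, -184.3, 250.8]
tcp_rot: [-0.001, 1.0, 0.002, -0.004]
ft_force: [-0.1, 0.1, 0.4]
opening: -0.3
gripper_force: 0.0
clock: 3.48
ee_pos: [566.7, -185.6, 254.0]
tcp_rot: [0.0, 1.0, 0.001, -0.0]
ft_force: [0.5, 0.4, -0.2]
opening: 0.1
gripper_force: 0.0
```

```bash
python3 -m crank '[{"x":0.01,"y":0,"z":0,"rx":0,"ry":0,"rz":0,"hand":0},{"x":0,"y":0,"z":0,"rx":0,"ry":0,"rz":0,"hand":0}]' && python3 -m crank '[{"x":-0.06,"y":0,"z":0,"rx":0,"ry":0,"rz":0,"hand":0},{"x":0,"y":0,"z":0.15,"rx":0,"ry":0,"rz":0,"hand":0},{"x":0,"y":0,"z":0.1,"rx":0,"ry":0,"rz":0,"hand":0},{"x":0.12,"y":0.085,"z":0,"rx":0,"ry":0,"rz":0,"hand":0},{"x":0.13,"y":0.085,"z":0,"rx":0,"ry":0,"rz":0,"hand":0},{"x":0,"y":0,"z":0,"rx":0,"ry":0,"rz":0,"hand":0}]'
python3 - <<'E'
from h import *
from rig import grab_frame
for c in('top','side'):
    p,d=grab_frame(c);cv2.imwrite(f'pics/{c}1.png',p[:,:,::-1]);np.save(f'pics/{c}1.npy',d)
    v,u=np.mgrid[120:240,190:400];W=world(c,d[v,u],u,v);W=W[d[v,u]>0]
    for i,y in enumerate((-135.6,-185.6,-235.6)):
        q=W[(abs(W[:,1]-y)<9)&(W[:,0]>535)&(W[:,0]<602)&(W[:,2]>84)&(W[:,2]<102)]
        print(c,'sw',i+1,len(q),q.mean(0).round(1) if len(q) else None)
E
```

```text
clock: 3.72
ee_pos: [569.0, -185.6, 254.0]
tcp_rot: [-0.0, 1.0, 0.001, -0.0]
ft_force: [-0.8, 0.4, -0.3]
opening: -0.0
gripper_force: 0.5
clock: 4.47
ee_pos: [627.8, -132.9, 328.1]
tcp_rot: [-0.0, 1.0, 0.002, -0.0]
ft_force: [-0.5, -0.5, -0.5]
opening: 0.0
gripper_force: 0.0
top sw 1 31 [ 584.6 -135.4   91.8]
top sw 2 31 [ 586.5 -185.2   91.8]
top sw 3 30 [ 588.7 -235.4   90.8]
side sw 1 31 [ 582.6 -133.    91.5]
side sw 2 26 [ 584.8 -183.4   91. ]
side sw 3 22 [ 586.9 -232.6   90.3]
```

sw2 is on, at about 0.95 of its travel, and sw3 hasn't moved. sw1 is next.

```bash
python3 -m crank '[{"x":0,"y":-0.009,"z":-0.12,"rx":0,"ry":0,"rz":0,"hand":0},{"x":0,"y":0,"z":-0.127,"rx":0,"ry":0,"rz":0,"hand":0},{"x":0,"y":0,"z":0,"rx":0,"ry":0,"rz":0,"hand":0},{"x":-0.05,"y":0,"z":0,"rx":0,"ry":0,"rz":0,"hand":0},{"x":-0.05,"y":0,"z":0,"rx":0,"ry":0,"rz":0,"hand":0}]' && python3 -m crank '[{"x":-0.04,"y":0,"z":0,"rx":0,"ry":0,"rz":0,"hand":0},{"x":-0.03,"y":0,"z":0,"rx":0,"ry":0,"rz":0,"hand":0},{"x":-0.03,"y":0,"z":0,"rx":0,"ry":0,"rz":0,"hand":0},{"x":0,"y":0,"z":0,"rx":0,"ry":0,"rz":0,"hand":0}]' && python3 -m crank '[{"x":0.06,"y":0,"z":0,"rx":0,"ry":0,"rz":0,"hand":0},{"x":0,"y":0,"z":0.15,"rx":0,"ry":0,"rz":0,"hand":0},{"x":0,"y":0,"z":0.2,"rx":0,"ry":0,"rz":0,"hand":0},{"x":0,"y":0.2,"z":0.05,"rx":0,"ry":0,"rz":0,"hand":0},{"x":0,"y":0.2,"z":0,"rx":0,"ry":0,"rz":0,"hand":0},{"x":0,"y":0,"z":0,"rx":0,"ry":0,"rz":0,"hand":0}]'
python3 - <<'E'
from h import *
from rig import grab_frame
for c in('top','side'):
    p,d=grab_frame(c);cv2.imwrite(f'pics/{c}2.png',p[:,:,::-1])
    v,u=np.mgrid[120:240,190:400];W=world(c,d[v,u],u,v);W=W[d[v,u]>0]
    for i,y in enumerate((-135.6,-185.6,-235.6)):
        q=W[(abs(W[:,1]-y)<9)&(W[:,0]>535)&(W[:,0]<602)&(W[:,2]>84)&(W[:,2]<102)]
        print(c,'sw',i+1,len(q),q.mean(0).round(1) if len(q) else None)
cv2.imwrite('pics/fin.png',np.hstack([cv2.resize(cv2.imread(f'pics/{c}2.png')[a:a+110,b:b+120],(400,366)) for c,a,b in(('top',120,275),('side',130,185))]))
E
```

```text
clock: 5.2
ee_pos: [596.2, -137.9, 258.6]
tcp_rot: [0.001, 1.0, 0.001, 0.002]
ft_force: [1.9, 0.9, 1.8]
opening: 0.3
gripper_force: 1.3
clock: 5.7
ee_pos: [566.0, -137.4, 255.7]
tcp_rot: [0.0, 1.0, 0.001, 0.001]
ft_force: [2.8, -0.7, 1.2]
opening: 0.0
gripper_force: 1.4
clock: 6.45
ee_pos: [583.9, -14.0, 374.5]
tcp_rot: [-0.0, 1.0, 0.003, -0.001]
ft_force: [-0.5, -0.4, -0.3]
opening: 0.1
gripper_force: 0.0
top sw 1 26 [ 548.6 -135.4   91.8]
top sw 2 31 [ 586.7 -185.2   91.7]
top sw 3 31 [ 588.5 -235.3   90.9]
side sw 1 26 [ 547.7 -133.2   90.3]
side sw 2 26 [ 584.8 -183.3   91. ]
side sw 3 24 [ 586.5 -232.4   89.9]
```

View pics/fin.png

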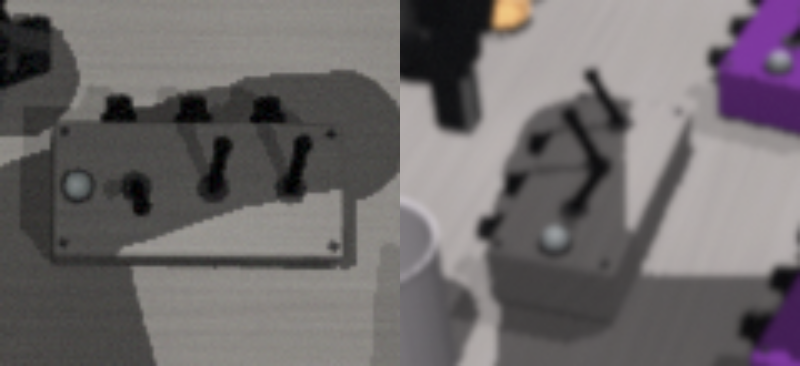

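The last picture shows sw1, next to the dome at (78,185), leaning away from the glands. sw2 and sw3 lean towards them, and the gripper is clear of everything.

```bash
python3 -c "
from rig import order
print(order.hand_in())"
```

```text
the job is handed in; nothing more can be done
None
```

I handed the job in at about 6.5 s on the robot's clock: switch 1 measured off, switches 2 and 3 on, each clearly within the 0.25 rad limit, and the arm was clear of everything; no verdict came back.

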